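# Spin check of a dust extractor impeller

### The job

Lift the emery stick off the impeller and set it down, without dropping it, flat on the grey board. Then flick the impeller by hand, either way round, and let go so that it turns on by itself, untouched, for at least two seconds. When that is done leave it standing still with any one of its blades lined up with the red pointer, and leave the bottle and the blue pliers where they are.

Things in the scene. Friction and masses are not known exactly. Their poses are not given: they have to be found in the camera images.
- fan: blower unit with its cover off, fixed to the table: round aluminium flange 168 mm across, black ribbed motor on it, and the impeller above. Origin: centre of the flange's underside, on the vertical rotation axis; z up. A red upright pointer (6 x 7 mm, top 30 mm above the table, centre 91 mm from the axis) stands on the rim at the unit's own -x side
- rotor (a joint): impeller angle about the unit's z axis (rad, grows counter-clockwise seen from above, no stops). Blade 0 lies along the unit's +x at angle 0, blade k at angle + k x 72 degrees. Runs on a good bearing: weighs 0.35 kg, inertia about 0.7 g m2, and after a push it coasts and slows to a stop (from 2 rad/s in about 3 to 4 s)
- blade0 (a point): top of the outer end of blade 0, 72 mm from the axis, 60 mm above the table. The impeller: grey back disc 148 mm across, upper face 32 mm above the table; grey hub, radius 27 mm at foot, 24 mm at its flat top; 5 straight radial orange blades every 72 degrees, each 8 mm thick, from the hub to 72 mm radius, standing from 32 to 60 mm above the table; the gaps are open outward and upward
- blade1 (a point): the same on blade 1
- blade2 (a point): the same on blade 2
- blade3 (a point): the same on blade 3
- blade4 (a point): the same on blade 4
- pointer (a point): the point where a blade's outer top end lies when that blade is exactly in line with the red pointer (72 mm from the axis towards the pointer, 60 mm above the table)
- stick: emery stick: a plain pale wooden bar 15 mm wide, 150 mm long, 10 mm high, lying across the flat top of the impeller (over its hub) at the start, underside 60 mm above the table. Origin: middle of its underside; its length lies along its y axis, z up; about 50 g
- board: grey ceramic board lying flat, fixed on the table, 152 x 207 x 12 mm. Origin: middle of its underside; its 207 mm length lies along its y axis; top face 12 mm up
- bottle: bystander: brown flux bottle with black cap, 36 mm across, 82 mm high, origin at the middle of its underside
- snips: bystander: blue-handled pliers, 44 x 125 x 11 mm, lying flat, origin at the middle of its underside, length along y

How it is judged (in metres and radians):
On the way, in this order (a step that is already met when the one before it is completed fails the run):
1. the stick lies flat on the grey board, released, and the impeller is not turning (x of stick in the frame of board between -0.07 and 0.07 m and y of stick in the frame of board between -0.09 and 0.09 m and height (world z) of stick below 0.035 m and angle between stick's own y axis and vertical between 1.4 and 1.75 rad and linear speed of stick below 0.03 m/s and contact force between the fingers and stick below 0.1 N and velocity of joint rotor between -0.1 and 0.1 rad/s), for 0.3 s.
2. the impeller turns by itself for 2 s (over 0.1 rad/s, either way) with nothing of the robot touching it ((velocity of joint rotor above 0.1 rad/s or velocity of joint rotor below -0.1 rad/s) and contact force between each of the arm, the fingers and fan below 0.05 N), for 2 s.
At the end, for the whole second after the job is handed in: The emery stick lies flat on the board (its middle within 70 mm of the board's middle across the board and 90 mm along it), released; the impeller has been seen to turn untouched for 2 s and now stands still (under 0.05 rad/s) with the end of one blade within 10 mm of the line of the red pointer (x of stick in the frame of board between -0.07 and 0.07 m and y of stick in the frame of board between -0.09 and 0.09 m and height (world z) of stick below 0.035 m and angle between stick's own y axis and vertical between 1.4 and 1.75 rad and linear speed of stick below 0.03 m/s and contact force between the fingers and stick below 0.1 N and velocity of joint rotor between -0.05 and 0.05 rad/s and horizontal distance between any of blade0, blade1, blade2, blade3, blade4 and pointer below 0.01 m).
It fails at once if the stick is dropped or flung (faster than 0.6 m/s while not held) (linear speed of stick above 0.6 m/s and contact force between the fingers and stick below 0.1 N).
It fails at once if the bottle is pushed more than 30 mm (distance of bottle from where it was at the start of the episode above 0.03 m).
It fails at once if the pair of blue pliers is pushed more than 30 mm (distance of snips from where it was at the start of the episode above 0.03 m).
It also fails if it takes over 72 s, if anything falls off the work surface, if the arm or the gripper's body presses on something with over 40 N, if the wrist force passes 120 N, or if a joint passes its speed limit or range.

### The arm

A 6-joint arm with a two-finger parallel gripper is mounted at the origin on a cart in front of the work surface, level with it; the furniture and walls round the work are solid. World frame = base frame: x ahead of the robot, y to its left, z up, the work surface at z = 0. Lengths are in m, angles in degrees, forces in N, time in s.
With the tool pointing down it reaches from about 0.4 to 0.825 m from the base axis. Payload 7 kg.
Tool frame: the origin (TCP) lies at the very end of the fingers, on their centre line; the grasp point (between the pads) lies 19 mm behind it; z points along the fingers, y is the line along which they close (so a half turn about z gives the same grasp; the last joint's range is limited). The gripper opens to 88 mm and grips with 3 to 60 N. Pads are 19 mm wide; open, the fingers measure 130 mm over their backs; the gripper's body (78 mm by 193 mm) begins 47 mm behind the grasp point.
Start: joints at [90.991, 20.546, 0.682, 0, -70.136, -16.507], TCP at [0.181, 0.65, 0.195] pointing down, gripper open.
Joint ranges: [-176.03, 176.03], [-82.01, 121.73], [-58.28, 71.71], [-173.87, 95.51], [-174.79, -0.11], [-173.66, 173.66]. Speed limits (degrees/s): [136.94, 136.94, 172.46, 180, 180, 180].

### API

Orientations are given as [roll, pitch, yaw] about the fixed x, y, z axes, in that order (R = Rz(yaw) Ry(pitch) Rx(roll)).
In Python, from plant import get_state, imaging, r, finder gives the robot as it stands.
- The arm moves only by the shell command python3 -m handwheel 'ROWS' [FORCE]. ROWS is JSON, a list of rows, each a list of 5 numbers: the closure, from 0 (fully open) to 1 (shut), then the shift along the world's x, y, z in cm, then the turn about the world's z in degrees. A call has 1 to 8 rows; each row is the pose to reach, as a shift and turn from the pose commanded when the call began; what a row does not reach only later rows make up. A row lasts 1/8 s, in which the tool goes at most 62.5 mm and 10.7 degrees, less where a joint would pass 70% of its speed; a pose out of reach is approached as far as the arm can. A call with a gripper value outside its range is refused whole. The fingers move at their own pace and stop on an object; FORCE is the grip in N (left out, the last holds). Time passes only in rows, so rows that repeat a pose let the fingers close. It gives the time, the measured TCP pose, the force, the opening and the grip force at its end, in the units of the state.
- get_state(): the state, without advancing time (a new reading comes with each control period).
- imaging.capture(name): name is "side" or "top"; returns (picture, depth): 400x640x3 uint8, red, green, blue; 400x640 float32, m along the optical axis (not along the pixel's ray), 0 where there is no reading.
- imaging.get_calibration(name): a dict with "fx", "fy", "cx", "cy" (pixels), "rvec" (rotation vector, rad) and "tvec" (3), from world to camera coordinates, as OpenCV has them. Camera axes: x right, y down, z forward; pixel columns grow to the right and rows downward; lengths in m; the calibration is good to about 2 mm. A picture is of the moment at which its call begins. get_calibration takes no time and is no camera call.
- r.close_job(): hands the job in; it is judged then, once.
Trained networks look in the newest picture that a camera, given by its name, has taken for a name from the list of things; names that differ only in an ending like _2 or _b are one class to them, and where a whole thing is asked for, a point or a joint stands for the part that bears it (a point fixed in the world has none). Each returns a list of dicts, best first, with "p" (0 to 1); they miss things now and then, are a little off and sometimes report something else, mostly with a low value. They report only what shows in the picture. A call takes as long as a camera call.
- finder.cut_out(camera, query): "region" (400x640 bool, what is visible of it) and "pixel" ([column, row] in pixels, amid what is visible of it).
The state is a dict: "time_s": time; "joints": joint angles; "qd": joint speeds; "joint_torque": joint torques, N m; "tcp_pos": TCP position; "eef_rot": TCP orientation; "contact_force": force on the tool from outside, world axes, zero at the start; "moment": the same for the moment, N m; "gripper_width": finger opening in m; "gripper_force": force on a finger pad.
Only numpy, scipy, OpenCV 4.12 (cv2) and the standard library are available. Lean on these libraries where they do the work, as an engineer would, in place of code of your own. Each camera call takes 0.05 s, during which the arm holds its last target. There are 200 camera calls.

## Working session

There is one attempt and no reset: what is moved stays moved. The work goes in short steps, Python scripts to look and compute and a shell command to move; the robot and the scene stay as the last step left them, time stands still between calls to the robot, and variables do not carry over. Pictures are saved under pics/ and viewed, at most 10 in all, crops included, and the job is handed in when it is done.

```bash
ls; mkdir -p pics; cat > h.py <<'E'
import numpy as np, cv2
from plant import get_state, imaging, r, finder
def cal(n):
    c=imaging.get_calibration(n); R=cv2.Rodrigues(np.array(c["rvec"],float))[0]; return c,R,np.array(c["tvec"],float).ravel()
def world(n,depth,mask):
    c,R,t=cal(n); v,u=np.nonzero(mask&(depth>0)); z=depth[v,u]
    P=np.c_[(u-c["cx"])/c["fx"]*z,(v-c["cy"])/c["fy"]*z,z]
    return (P-t)@R
def onplane(n,uv,h):
    c,R,t=cal(n); uv=np.atleast_2d(uv).astype(float)
    d=np.c_[(uv[:,0]-c["cx"])/c["fx"],(uv[:,1]-c["cy"])/c["fy"],np.ones(len(uv))]@R
    o=-R.T@t; return o+d*((h-o[2])/d[:,2])[:,None]
def proj(n,P):
    c,R,t=cal(n); p=np.atleast_2d(P)@R.T+t; return np.c_[p[:,0]/p[:,2]*c["fx"]+c["cx"],p[:,1]/p[:,2]*c["fy"]+c["cy"]]
def save(n,img): cv2.imwrite("pics/"+n,img[:,:,::-1])
E
python3 - <<'E'
from h import *
s=get_state(); print(s)
for n in("top","side"):
    im,d=imaging.capture(n); save(n+"0.png",im); np.savez(n+"0.npz",im=im,d=d)
    c,R,t=cal(n); print(n,c["fx"],"cam at",-R.T@t,"axis",R[2])
    for q in("fan","rotor","stick","board","bottle","snips"):
        for o in finder.cut_out(n,q)[:2]:
            m=o["region"]; P=world(n,d,m)
            print(n,q,round(o["p"],2),np.round(o["pixel"]),m.sum(),np.round(np.median(P,0),3),np.round(np.percentile(P,[2,98],axis=0),3).tolist() if len(P) else None)
E
```

```text
pics
{'time_s': 0.0, 'joints': array([ 9.09917769e+01,  2.05917032e+01,  6.33369016e-01, -2.01173064e-02,
       -7.01366545e+01, -1.65077627e+01]), 'qd': array([ 0.01924932, -0.04129295, -0.01973927,  0.07268774, -0.00390409,
       -0.03252001]), 'joint_torque': array([ 2.31246820e-03, -5.82719815e+01,  2.93048894e+01,  6.99687839e+00,
        6.92914036e-03, -1.57630489e-04]), 'tcp_pos': array([0.18044335, 0.6498616 , 0.19401665]), 'eef_rot': array([ 1.79903553e+02, -8.86121339e-03, -1.55228294e+01]), 'contact_force': array([-0.04342945, -0.15134036,  0.28202817]), 'moment': array([-0.0202377 , -0.03576372,  0.02430216]), 'gripper_force': 0.0, 'gripper_width': 0.08800176601332857}
top 407.47079194126167 cam at [ 0.50354889 -0.13340596  0.93046856] axis [ 0.07908476  0.03773602 -0.9961534 ]
top fan 0.58 [409. 233.] 3934 [ 0.499 -0.284  0.031] [[0.422, -0.36, 0.004], [0.576, -0.214, 0.061]]
top rotor 0.73 [410. 230.] 3147 [ 0.5   -0.288  0.032] [[0.434, -0.356, 0.028], [0.567, -0.223, 0.061]]
top rotor 0.43 [376. 129.] 280 [ 0.718 -0.205  0.057] [[0.708, -0.222, 0.005], [0.735, -0.1
[... 750 characters left out ...]
[302. 282.] 3609 [ 0.495 -0.313  0.032] [[0.433, -0.362, 0.012], [0.564, -0.225, 0.061]]
side rotor 0.58 [303. 289.] 5104 [ 0.494 -0.323  0.031] [[0.425, -0.37, 0.004], [0.569, -0.239, 0.06]]
side stick 0.73 [300. 261.] 707 [ 0.495 -0.296  0.069] [[0.445, -0.338, 0.06], [0.557, -0.242, 0.07]]
side stick 0.18 [302. 289.] 5190 [ 0.494 -0.322  0.031] [[0.423, -0.37, 0.004], [0.569, -0.237, 0.06]]
side board 0.91 [286. 225.] 3452 [ 0.507 -0.11   0.011] [[0.436, -0.2, 0.008], [0.582, -0.01, 0.013]]
side bottle 0.9 [402. 232.] 678 [ 0.72  -0.218  0.042] [[0.708, -0.226, -0.0], [0.741, -0.152, 0.082]]
side snips 0.72 [231. 186.] 289 [0.4   0.086 0.007] [[0.359, 0.037, -0.001], [0.436, 0.143, 0.01]]
```

```bash
python3 - <<'E'
from h import *
f={n:np.load(n+"0.npz") for n in("top","side")}
a=f["top"]["im"][80:320,200:500]; cv2.imwrite("pics/a.png",cv2.resize(a,None,fx=2.5,fy=2.5,interpolation=cv2.INTER_CUBIC)[:,:,::-1])
# stick line from finder masks, on points between z .064-.075
for n in f:
    P=world(n,f[n]["d"],np.ones((400,640),bool))
    im=f[n]["im"]
    v,u=np.nonzero(f[n]["d"]>0); col=im[v,u].astype(int)
    k=(P[:,2]>.0655)&(P[:,2]<.076)&(np.hypot(P[:,0]-.5,P[:,1]+.29)<.1)
    p=P[k]; rect=cv2.minAreaRect((p[:,:2]*1000).astype(np.float32)); print(n,"stick",len(p),rect,np.median(p[:,2]))
    red=(col[:,0]>130)&(col[:,1]<70)&(col[:,2]<70)&(np.hypot(P[:,0]-.5,P[:,1]+.29)<.13)
    print(n,"red",red.sum(),np.median(P[red],0),np.median(np.c_[u,v][red],0))
    rim=(P[:,2]>.028)&(P[:,2]<.036)&(np.hypot(P[:,0]-.5,P[:,1]+.29)<.085)
    print(n,"disc",cv2.minEnclosingCircle((P[rim][:,:2]*1000).astype(np.float32)))
    b=(P[:,2]>.008)&(P[:,2]<.016)&(P[:,0]>.4)&(P[:,0]<.62)&(P[:,1]>-.215)&(P[:,1]<.01)
    print(n,"board",cv2.minAreaRect((P[b][:,:2]*1000).astype(np.float32)))
E
```

```text
top stick 517 ((502.4292297363281, -286.70159912109375), (150.0546112060547, 15.412433624267578), 40.31689453125) 0.06870188559761084
top red 40 [ 0.47273676 -0.29768301  0.05195963] [418.5 242.5]
top disc ((500.7186584472656, -289.9278869628906), 73.78778839111328)
top board ((509.45050048828125, -104.98141479492188), (151.11331176757812, 219.10926818847656), 4.0985941886901855)
side stick 570 ((502.5286865234375, -286.7192687988281), (151.893310546875, 17.348873138427734), 40.2657356262207) 0.06887339540910419
side red 80 [ 0.42149939 -0.28793462  0.0238181 ] [256. 285.]
side disc ((499.9517822265625, -289.9601745605469), 75.2194595336914)
side board ((508.6763000488281, -95.89916229248047), (151.4470672607422, 219.4468231201172), 4.159400463104248)
```

View pics/a.png

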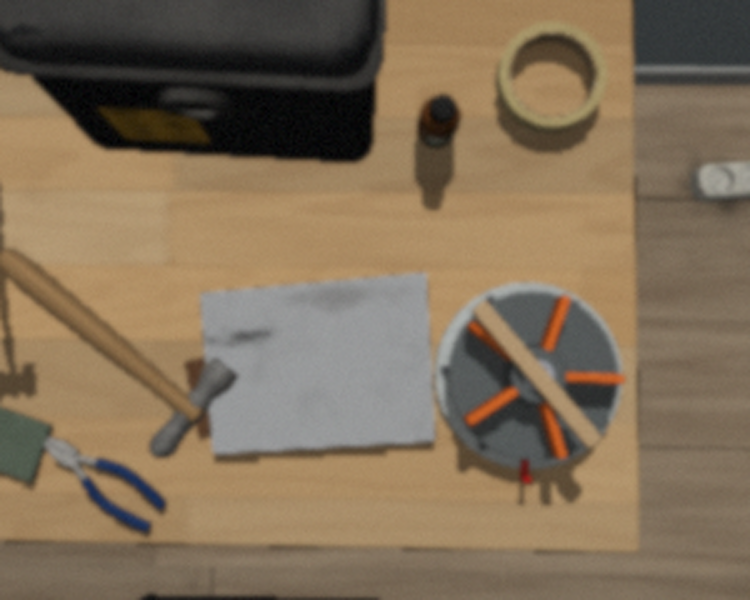

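View pics/side0.png

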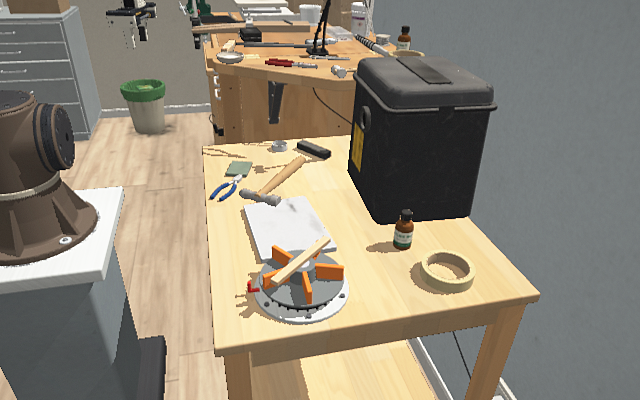

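The top view shows the stick lying diagonally across the impeller. The axis is near crop (532,375), the red pointer is on the -x side at crop (525,472), and the hammer only covers the board's left end. In the side view the toolbox stands behind the board and the bottle is at (402,232). Next I'll get the blade angles, the pointer direction and the toolbox extent.

```bash
cat >> h.py <<'E'
AX=np.array([.5005,-.2900])
def blades(n,im,d,zlo=.054,zhi=.066):
    hsv=cv2.cvtColor(im,cv2.COLOR_RGB2HSV); m=(hsv[...,0]>3)&(hsv[...,0]<16)&(hsv[...,1]>170)&(hsv[...,2]>120)
    P=world(n,d,m); q=P[:,:2]-AX; rr=np.hypot(*q.T); k=(P[:,2]>zlo)&(P[:,2]<zhi)&(rr>30)&(rr<80)
    a=np.degrees(np.arctan2(q[k,1],q[k,0])); ph=np.degrees(np.angle(np.exp(1j*np.radians(5*a)).mean()))/5
    return k.sum(), ph, np.histogram(a,bins=np.arange(-180,181,12))[0]
E
python3 - <<'E'
from h import *
for n in("top","side"):
    f=np.load(n+"0.npz"); im,d=f["im"],f["d"]
    print(n,blades(n,im,d))
    P=world(n,d,np.ones_like(d,bool)); k=(P[:,2]>.1)&(P[:,0]>.4)&(P[:,0]<1.1)&(P[:,1]>-.35)&(P[:,1]<.5)
    print("tall",np.percentile(P[k],[0.5,99.5],axis=0).round(3).tolist())
    hsv=cv2.cvtColor(im,cv2.COLOR_RGB2HSV); m=((hsv[...,0]<4)|(hsv[...,0]>172))&(hsv[...,1]>150)&(hsv[...,2]>90)
    v,u=np.nonzero(m&(d>0)); P=world(n,d,m); k=np.hypot(P[:,0]-.41,P[:,1]+.29)<.03
    print("red",k.sum(),np.c_[u,v,P*1000][k][::4].round().tolist())
E
```

```text
top (np.int64(0), np.float64(nan), array([0, 0, 0, 0, 0, 0, 0, 0, 0, 0, 0, 0, 0, 0, 0, 0, 0, 0, 0, 0, 0, 0,
       0, 0, 0, 0, 0, 0, 0, 0]))
tall [[0.409, -0.286, 0.108], [0.961, 0.478, 0.354]]
red 14 [[410.0, 265.0, 422.0, -286.0, 11.0], [410.0, 268.0, 415.0, -286.0, 11.0], [410.0, 270.0, 413.0, -283.0, 28.0], [410.0, 272.0, 409.0, -283.0, 29.0]]
side (np.int64(0), np.float64(nan), array([0, 0, 0, 0, 0, 0, 0, 0, 0, 0, 0, 0, 0, 0, 0, 0, 0, 0, 0, 0, 0, 0,
       0, 0, 0, 0, 0, 0, 0, 0]))
tall [[0.419, -0.348, 0.102], [0.963, 0.489, 0.463]]
red 56 [[249.0, 281.0, 411.0, -285.0, 29.0], [248.0, 283.0, 408.0, -289.0, 29.0], [249.0, 284.0, 410.0, -290.0, 27.0], [250.0, 285.0, 412.0, -286.0, 21.0], [248.0, 287.0, 408.0, -289.0, 20.0], [249.0, 288.0, 410.0, -287.0, 15.0], [258.0, 288.0, 425.0, -287.0, 13.0], [251.0, 289.0, 413.0, -286.0, 12.0], [255.0, 289.0, 420.0, -287.0, 12.0], [248.0, 290.0, 408.0, -290.0, 15.0], [252.0, 290.0, 414.0, -288.0, 11.0], [256.0, 290.0, 421.0, -289.0, 11.0], [249.0, 291.0, 409.0, -289.0, 11.0], [253.0, 291.0, 416.0, -290.0, 10.0]]h.py:20: RuntimeWarning: Mean of empty slice.
  a=np.degrees(np.arctan2(q[k,1],q[k,0])); ph=np.degrees(np.angle(np.exp(1j*np.radians(5*a)).mean()))/5
  ret = ret.dtype.type(ret / rcount)
```

```bash
python3 - <<'E'
from h import *
for n in("top","side"):
    f=np.load(n+"0.npz"); im,d=f["im"],f["d"]
    hsv=cv2.cvtColor(im,cv2.COLOR_RGB2HSV)
    P=world(n,d,np.ones_like(d,bool)); v,u=np.nonzero(d>0); H=hsv[v,u]
    q=P[:,:2]-AX; k=(P[:,2]>.05)&(P[:,2]<.0645)&(np.hypot(*q.T)>40)&(np.hypot(*q.T)<75)
    print(n,k.sum(),np.percentile(H[k],[10,50,90],axis=0).tolist())
    for y in np.arange(-.2,.5,.1):
        for z in (.1,.2,.3):
            s=(abs(P[:,1]-y)<.05)&(P[:,2]>z)&(P[:,2]<z+.1)&(P[:,0]<1)&(P[:,0]>.3)
            if s.sum()>15: print(n,round(y,2),z,s.sum(),np.percentile(P[s,0],[1,99]).round(2))
E
```

```text
Traceback (most recent call last):
IndexError: index 0 is out of bounds for axis 0 with size 0
```

```bash
sed -i 's/rr>30)&(rr<80)/rr>.03)\&(rr<.08)/' h.py; python3 - <<'E'
from h import *
for n in("top","side"):
    f=np.load(n+"0.npz"); im,d=f["im"],f["d"]
    print(n,blades(n,im,d))
    P=world(n,d,np.ones_like(d,bool))
    for y in np.arange(-.2,.5,.1):
        for z in (.1,.2,.3):
            s=(abs(P[:,1]-y)<.05)&(P[:,2]>z)&(P[:,2]<z+.1)&(P[:,0]<1)&(P[:,0]>.3)
            if s.sum()>15: print(n,round(y,2),z,s.sum(),np.percentile(P[s,0],[1,99]).round(2))
E
```

```text
top (np.int64(278), np.float64(-20.13692755884099), array([ 8, 61,  0,  0,  0,  0,  6, 49,  0,  0,  0,  0,  2, 60,  0,  0,  0,
        0,  0, 15,  0,  0,  0,  0,  9, 68,  0,  0,  0,  0]))
top -0.2 0.1 444 [0.96 0.96]
top -0.2 0.2 436 [0.72 0.89]
top -0.1 0.1 704 [0.69 0.72]
top -0.1 0.2 1873 [0.69 0.86]
top -0.1 0.3 5512 [0.71 0.87]
top 0.0 0.1 607 [0.69 0.71]
top 0.0 0.2 1438 [0.69 0.85]
top 0.0 0.3 5880 [0.71 0.87]
top 0.1 0.1 350 [0.7  0.71]
top 0.1 0.2 2302 [0.67 0.91]
top 0.1 0.3 2587 [0.72 0.87]
top 0.2 0.1 79 [0.96 0.96]
top 0.2 0.2 10154 [0.55 0.9 ]
top 0.3 0.2 14469 [0.42 0.9 ]
top 0.3 0.3 172 [0.69 0.71]
top 0.4 0.1 240 [0.64 0.75]
top 0.4 0.2 15455 [0.39 0.91]
top 0.4 0.3 264 [0.68 0.71]
side (np.int64(193), np.float64(-20.33359678769088), array([ 0, 41,  0,  0,  0,  0,  9, 27,  0,  0,  0,  0, 36, 35,  0,  0,  0,
        0,  0,  0,  0,  0,  0,  0,  0, 45,  0,  0,  0,  0]))
side -0.2 0.1 3618 [0.77 0.96]
side -0.2 0.2 3786 [0.72 0.96]
side -0.2 0.3 2423 [0.96 0.96]
side -0.1 0.1 4173 [0.69 0.96]
side -0.1 0.2 5591 [0.69 0.96]
side -0.1 0.3 3339 [0.71 0.96]
side 0.0 0.1 568 [0.69 0.71]
side 0.0 0.2 1076 [0.69 0.96]
side 0.0 0.3 2542 [0.71 0.96]
side 0.1 0.1 223 [0.7  0.71]
side 0.1 0.2 786 [0.67 0.96]
side 0.1 0.3 1392 [0.72 0.96]
side 0.2 0.2 1531 [0.54 0.96]
side 0.2 0.3 851 [0.96 0.96]
side 0.3 0.1 220 [0.55 0.57]
side 0.3 0.2 2652 [0.41 0.96]
side 0.3 0.3 757 [0.69 0.96]
side 0.4 0.1 2338 [0.41 0.81]
side 0.4 0.2 1794 [0.38 0.96]
side 0.4 0.3 557 [0.68 0.96]
```

```bash
python3 - <<'E'
from h import *
P=np.vstack([world(n,np.load(n+"0.npz")["d"],np.ones((400,640),bool)) for n in("top","side")])
P=P[(P[:,2]>-.05)&(P[:,2]<.9)]
print("x cols", np.arange(0,.9,.1).round(1))
for y in np.arange(.9,-.4,-.1):
    row=[]
    for x in np.arange(0,.9,.1):
        s=(abs(P[:,0]-x)<.05)&(abs(P[:,1]-y)<.05); row.append("%.2f"%np.percentile(P[s,2],99) if s.sum()>8 else " -- ")
    print(round(y,1),*row)
E
```

```text
x cols [0.  0.1 0.2 0.3 0.4 0.5 0.6 0.7 0.8]
0.9  --   --   --   --  0.32 0.30 0.30 0.31 0.31
0.8  --   --   --  0.30 0.29 0.29 0.27 0.31 0.33
0.7  --   --  0.35  --  0.25 0.28 0.26 0.27 0.34
0.6  --  0.33 0.35  --   --  0.27 0.27 0.24 0.26
0.5  --   --  0.33  --  0.26 0.26 0.25 0.26 0.26
0.4  --   --   --  0.00 0.26 0.26 0.24 0.35 0.24
0.3  --   --   --  0.00 0.26 0.26 0.25 0.41 0.24
0.2  --  0.00 -0.00 0.00 0.01 0.24 0.24 0.26 0.26
0.1 0.28 0.18 0.00 0.00 0.01 0.03 0.03 0.30 0.31
0.0 0.28 0.28 0.00 0.00 0.03 0.03 0.01 0.30 0.31
-0.1 0.27 0.23 0.00 0.00 0.01 0.01 0.01 0.30 0.31
-0.2 0.00 0.00 -0.00 0.00 0.01 0.07 0.07 0.27 0.28
-0.3  --   --   --  0.00 0.07 0.07 0.06 0.03 0.03
```

View pics/top0.png

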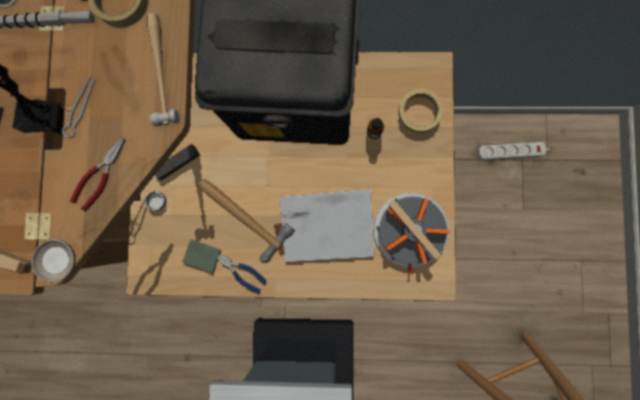

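The left side of the picture shows a raised bench (its surface at z about 0.25, near edge at x about 0.38), and the toolbox in front reaches z of about 0.31. I'll raise the arm first and carry it over on an arc.

```bash
python3 -m handwheel '[[0,0,0,6,0],[0,0,0,12,0],[0,0,0,18,-5],[0,3,-5,20,-15],[0,6,-10,20,-25],[0,9,-15,20,-35],[0,12,-20,20,-45],[0,15,-25,20,-55]]' 20 && python3 -m handwheel '[[0,3,-5,0,-10],[0,6,-10,0,-20],[0,9,-15,0,-30],[0,12,-20,0,-40],[0,13,-26,0,-50],[0,14,-32,0,-60],[0,15,-38,0,-69],[0,15,-44,0,-69]]' && python3 -m handwheel '[[0,1,-6,0,0],[0,2,-12,0,0],[0,2.15,-18,0,0],[0,2.15,-24,0,0],[0,2.15,-24.7,0,0],[0,2.15,-24.7,-6,0],[0,2.15,-24.7,-12,0],[0,2.15,-24.7,-18,0]]'; python3 -c "
from plant import get_state as g;s=g();print(s['tcp_pos'],s['eef_rot'],s['joints'])"
```

```text
time_s: 1.7
tcp_pos: [0.3312, 0.3986, 0.3953]
eef_rot: [-180.0, 0.0, -70.8]
contact_force: [0.6, 0.7, -0.1]
gripper_width: 0.0876
gripper_force: 0.0
time_s: 2.7
tcp_pos: [0.4806, -0.0416, 0.395]
eef_rot: [-180.0, 0.0, -139.6]
contact_force: [1.9, 0.6, -0.1]
gripper_width: 0.0876
gripper_force: 0.0
time_s: 3.7
tcp_pos: [0.502, -0.2861, 0.2137]
eef_rot: [-179.9, 0.1, -139.5]
contact_force: [-0.1, -0.4, -0.6]
gripper_width: 0.0876
gripper_force: 0.0
[ 0.50200981 -0.28606268  0.21372419] [-1.79943898e+02  5.63992455e-02 -1.39495237e+02] [-1.02948803e+01  1.07134020e+01 -1.03371654e+01 -8.84190295e-03
 -6.88703106e+01 -3.91972030e+01]
```

```bash
python3 -m handwheel '[[0,0,0,-5,0],[0,0,0,-9,0],[0,0,0,-12,0],[0,0,0,-14,0],[0,0,0,-14.6,0],[0,0,0,-15,0],[0,0,0,-15.1,0],[0,0,0,-15.1,0]]'
```

```text
time_s: 4.7
tcp_pos: [0.5025, -0.2867, 0.0647]
eef_rot: [-179.9, 0.0, -139.5]
contact_force: [0.6, 0.6, -0.1]
gripper_width: 0.0874
gripper_force: 0.0
```

```bash
python3 - <<'E'
from h import *
im,d=imaging.capture("side"); c=im[200:330,210:400]; save("g1.png",cv2.resize(c,None,fx=4,fy=4,interpolation=cv2.INTER_CUBIC))
E
```

```text
(no output)
```

View pics/g1.png

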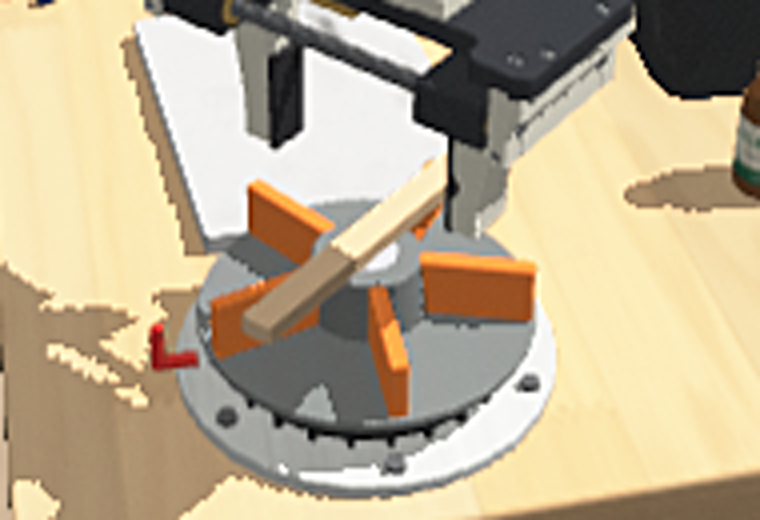

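The fingers straddle the stick: left fingertip at (272,140), right at (470,230), and both are level with the stick. I'll lower slightly and close.

```bash
python3 -m handwheel '[[0,0,0,-0.2,0],[0.5,0,0,-0.2,0],[0.7,0,0,-0.2,0],[0.8,0,0,-0.2,0],[1,0,0,-0.2,0],[1,0,0,-0.2,0],[1,0,0,-0.2,0],[1,0,0,-0.2,0]]' 25
```

```text
time_s: 5.75
tcp_pos: [0.5021, -0.2866, 0.062]
eef_rot: [-180.0, 0.0, -139.5]
contact_force: [0.6, -0.2, -0.6]
gripper_width: 0.0236
gripper_force: 0.0
```

```bash
python3 -m handwheel '[[1,0,0,0,0],[1,0,0,0,0],[1,0,0,0,0],[1,0,0,0,0]]' 25 && python3 -m handwheel '[[1,0,0,0.5,0],[1,0,0,1,0],[1,0,0,2,0],[1,0,0,4,0],[1,0,0,6,0],[1,0,0,6,0]]'
```

```text
time_s: 6.25
tcp_pos: [0.502, -0.2866, 0.062]
eef_rot: [180.0, -0.0, -139.5]
contact_force: [-1.1, -0.1, -0.8]
gripper_width: 0.0005
gripper_force: 0.0
time_s: 7.0
tcp_pos: [0.5034, -0.287, 0.1243]
eef_rot: [-179.8, 0.1, -139.5]
contact_force: [-0.3, 0.2, -0.3]
gripper_width: 0.0003
gripper_force: 0.0
```

```bash
python3 - <<'E'
from h import *
im,d=imaging.capture("side"); np.savez("side1.npz",im=im,d=d); c=im[180:330,200:400]; save("g2.png",cv2.resize(c,None,fx=4,fy=4,interpolation=cv2.INTER_CUBIC))
P=world("side",d,np.ones_like(d,bool)); k=(P[:,2]>.064)&(P[:,2]<.076)&(np.hypot(P[:,0]-.5,P[:,1]+.29)<.1)
print(cv2.minAreaRect((P[k][:,:2]*1000).astype(np.float32)),blades("side",im,d))
o=finder.cut_out("side","stick"); 
for x in o: Q=world("side",d,x["region"]); print(x["p"],x["pixel"],np.median(Q,0),cv2.minAreaRect((Q[:,:2]*1000).astype(np.float32)))
E
```

```text
((502.535888671875, -286.91070556640625), (150.10105895996094, 17.32513427734375), 40.66901397705078) (np.int64(195), np.float64(-20.13203475240031), array([ 2, 44,  0,  0,  0,  0,  8, 30,  0,  0,  0,  0, 32, 34,  0,  0,  0,
        0,  0,  0,  0,  0,  0,  0,  0, 44,  1,  0,  0,  0]))
0.9 [298.6, 261.6] [ 0.49416792 -0.2957069   0.06843421] ((518.5992431640625, -254.16590881347656), (220.96595764160156, 55.39958953857422), 48.382484436035156)
```

View pics/g2.png

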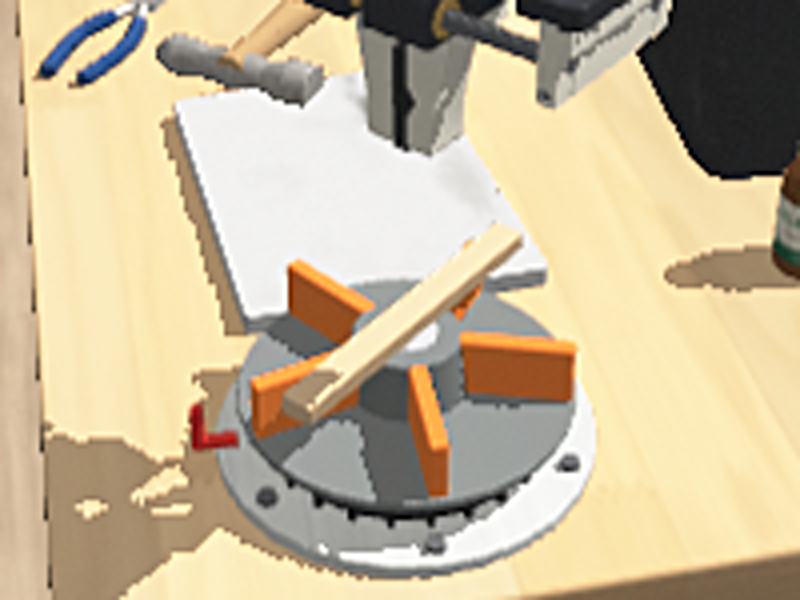

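```bash
python3 - <<'E'
from h import *
s=get_state(); print(s["tcp_pos"],proj("side",s["tcp_pos"]),proj("top",s["tcp_pos"]))
im,d=imaging.capture("top"); 
for n,dd in(("top",d),("side",np.load("side1.npz")["d"])):
    P=world(n,dd,np.ones_like(dd,bool)); k=(np.hypot(P[:,0]-.503,P[:,1]+.287)<.09)&(P[:,2]>.08)&(P[:,2]<.3)
    Q=P[k]; print(n,k.sum(),"zmin",np.percentile(Q[:,2],[0,1,5]) if len(Q) else None)
    for z in np.arange(.09,.22,.01):
        m=(Q[:,2]>z)&(Q[:,2]<=z+.01)
        if m.sum()>3: print(round(z,2),m.sum(),Q[m].mean(0).round(3),np.ptp(Q[m],0).round(3))
E
```

```text
[ 0.50204612 -0.28650315  0.12215899] [[302.11534736 230.82025187]] [[419.38707913 228.95644009]]
top 326 zmin [0.23391351 0.24158267 0.25970046]
side 5282 zmin [0.15472995 0.16215156 0.17827773]
0.15 27 [ 0.499 -0.294  0.158] [0.033 0.024 0.005]
0.16 126 [ 0.502 -0.296  0.165] [0.036 0.026 0.01 ]
0.17 131 [ 0.501 -0.295  0.175] [0.037 0.026 0.01 ]
0.18 129 [ 0.501 -0.296  0.185] [0.039 0.027 0.01 ]
0.19 147 [ 0.5   -0.296  0.195] [0.041 0.029 0.01 ]
0.2 109 [ 0.502 -0.297  0.203] [0.042 0.034 0.01 ]
0.21 20 [ 0.518 -0.314  0.217] [0.026 0.017 0.01 ]
```

```bash
python3 - <<'E'
from h import *
a=np.array([.649,-.76])
for off in(0,.01,.02,.03,.04):
    z=.0647+off; print(off,[proj("side",[.5025+s*w*a[0],-.2867+s*w*a[1],z])[0].round(1).tolist() for s in(1,-1) for w in(.044,.065)])
E
```

```text
0 [[323.2, 268.7], [333.7, 273.8], [282.2, 248.7], [273.0, 244.3]]
0.01 [[323.4, 264.0], [334.0, 269.0], [282.1, 244.1], [272.9, 239.7]]
0.02 [[323.6, 259.2], [334.3, 264.2], [282.0, 239.5], [272.8, 235.1]]
0.03 [[323.8, 254.4], [334.6, 259.4], [281.9, 234.8], [272.6, 230.5]]
0.04 [[324.0, 249.4], [334.8, 254.4], [281.8, 230.0], [272.5, 225.7]]
```

```bash
python3 -m handwheel '[[0,0,0,0,0],[0,0,0,0,0],[0,0,0,0,0],[0,0,0,0,0],[0,0,0,0,0],[0,0,0,0,0],[0,0,0,0,0],[0,0,0,0,0]]'; python3 - <<'E'
from h import *
s=get_state(); print(s["tcp_pos"],s["gripper_width"])
im,d=imaging.capture("side"); P=world("side",d,np.ones_like(d,bool)); k=(np.hypot(P[:,0]-.503,P[:,1]+.287)<.1)&(P[:,2]>.08)&(P[:,2]<.21); Q=P[k]
t=(Q[:,:2]-[.5025,-.2867])@np.array([.649,-.76])
for sgn in(1,-1):
    q=Q[sgn*t>.02]; print(sgn,len(q),np.percentile(q[:,2],[0,1,5]).round(3),q[q[:,2]<.17].mean(0))
E
```

```text
time_s: 8.15
tcp_pos: [0.5021, -0.2866, 0.122]
eef_rot: [-180.0, 0.0, -139.5]
contact_force: [0.3, -0.2, -0.3]
gripper_width: 0.0748
gripper_force: 0.0
[ 0.50206454 -0.28662413  0.1219645 ] 0.07482279523412393
1 397 [0.154 0.156 0.158] [ 0.53028498 -0.32775736  0.16300818]
-1 495 [0.152 0.154 0.158] [ 0.4724913  -0.25842476  0.16214847]
```

The camera puts the open fingertips at z of about 0.153, while the reported TCP is 0.122. The real tips are about 31 mm higher than reported, which is why the grasp closed above the stick. I'll go down stepwise and check with the camera.

```bash
cat >> h.py <<'E'
def tips(rot,zlo=.03,zhi=.16,x=.5025,y=-.2867):
    im,d=imaging.capture("side"); P=world("side",d,np.ones_like(d,bool)); g=cv2.cvtColor(im,cv2.COLOR_RGB2HSV)[d>0]
    k=(np.hypot(P[:,0]-x,P[:,1]-y)<.1)&(P[:,2]>zlo)&(P[:,2]<zhi); Q=P[k]
    t=(Q[:,:2]-[x,y])@np.array([np.cos(rot),np.sin(rot)])
    return im,Q,t
E
python3 -m handwheel '[[0,0,0,-3,0],[0,0,0,-5,0],[0,0,0,-7,0],[0,0,0,-7.7,0],[0,0,0,-8,0],[0,0,0,-8,0],[0,0,0,-8,0]]'; python3 - <<'E'
from h import *
im,Q,t=tips(np.radians(-49.5),.066)
for s in(1,-1):
    q=Q[(s*t>.025)]; print(s,len(q),np.percentile(q[:,2],[0,1,5]).round(3))
c=im[200:330,210:400]; save("g3.png",cv2.resize(c,None,fx=4,fy=4,interpolation=cv2.INTER_CUBIC))
E
```

```text
time_s: 9.07
tcp_pos: [0.5026, -0.2868, 0.0427]
eef_rot: [-179.9, 0.0, -139.5]
contact_force: [0.0, -0.2, 0.8]
gripper_width: 0.0877
gripper_force: 0.0
1 729 [0.075 0.077 0.082]
-1 711 [0.073 0.075 0.081]
```

View pics/g3.png

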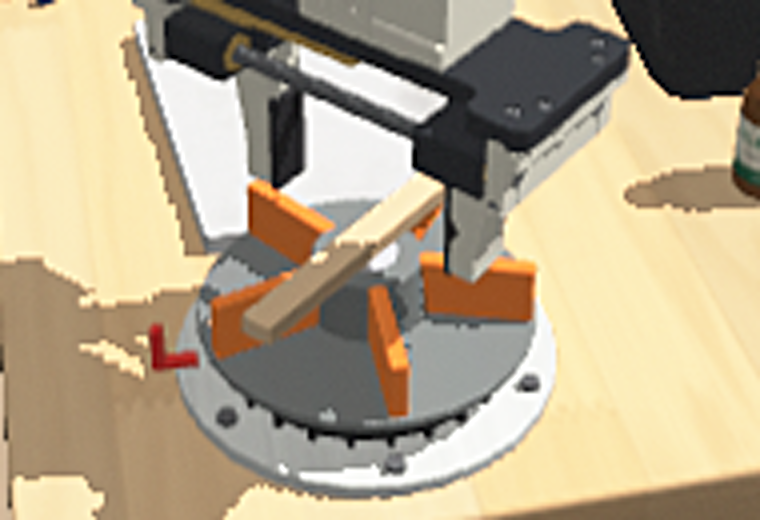

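The real tips are now at about 0.074, just above the stick top. Left tip is at (275,185) and right tip at (465,280). I'll go 1 cm lower and close.

```bash
python3 -m handwheel '[[0,0,0,-0.5,0],[0,0,0,-1,0],[0.9,0,0,-1,0],[1,0,0,-1,0],[1,0,0,-1,0],[1,0,0,-1,0],[1,0,0,-1,0],[1,0,0,-1,0]]' 25 && python3 -m handwheel '[[1,0,0,0,0],[1,0,0,0,0],[1,0,0,0,0],[1,0,0,0,0]]' 25
```

```text
time_s: 10.12
tcp_pos: [0.5021, -0.2866, 0.032]
eef_rot: [-180.0, 0.0, -139.5]
contact_force: [0.4, 0.2, -0.2]
gripper_width: 0.0328
gripper_force: 0.0
time_s: 10.62
tcp_pos: [0.502, -0.2866, 0.032]
eef_rot: [180.0, -0.0, -139.5]
contact_force: [0.4, 0.9, -0.0]
gripper_width: 0.0151
gripper_force: 25.0
```

```bash
python3 -m handwheel '[[1,0,0,1,0],[1,0,0,3,0],[1,0,0,4,0],[1,0.2,3,4,0],[1,0.5,8,4,0],[1,0.7,13,4,0],[1,0.7,16.2,4,0],[1,0.7,16.7,4,0]]' && python3 -m handwheel '[[1,0,0,-3,0],[1,0,0,-5,0],[1,0,0,-7,0],[1,0,0,-8,0],[1,0,0,-8.4,0],[1,0,0,-8.6,0],[1,0,0,-8.7,0],[1,0,0,-8.7,0]]'; python3 - <<'E'
from h import *
im,d=imaging.capture("side"); c=im[150:300,220:400]; save("g4.png",cv2.resize(c,None,fx=4,fy=4,interpolation=cv2.INTER_CUBIC))
for x in finder.cut_out("side","stick"): Q=world("side",d,x["region"]); print(x["p"],x["pixel"],np.percentile(Q,[10,50,90],axis=0).round(3).tolist())
E
```

```text
time_s: 11.62
tcp_pos: [0.5092, -0.1179, 0.0724]
eef_rot: [-180.0, 0.0, -139.4]
contact_force: [-0.0, -0.0, -1.1]
gripper_width: 0.0143
gripper_force: 25.0
time_s: 12.62
tcp_pos: [0.5094, -0.1196, -0.0147]
eef_rot: [-180.0, 0.0, -139.5]
contact_force: [-0.8, 0.1, -0.0]
gripper_width: 0.0144
gripper_force: 25.0
0.51 [281.6, 231.2] [[0.457, -0.167, 0.015], [0.484, -0.145, 0.022], [0.546, -0.096, 0.023]]
```

View pics/g4.png

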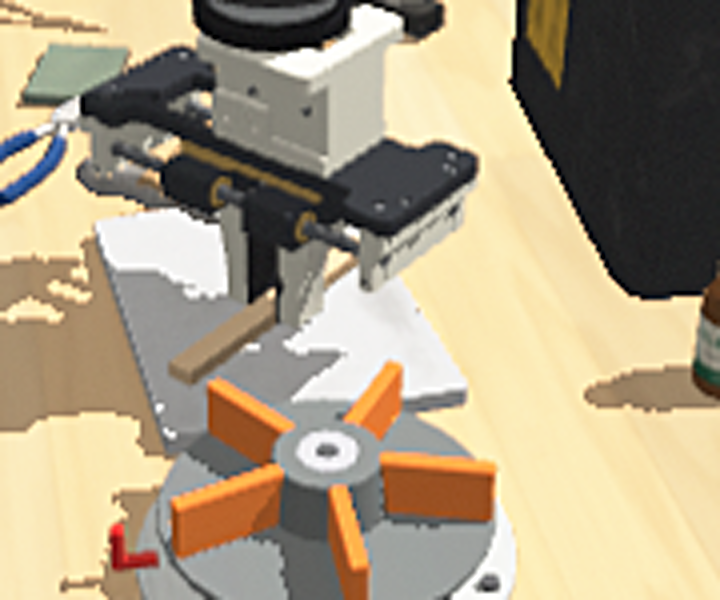

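The stick is held level, about 1 mm above the board, and fully inside it. I'll lower 2 mm and release. The hammer and pliers are clear.

```bash
python3 -m handwheel '[[1,0,0,-0.1,0],[1,0,0,-0.2,0],[1,0,0,-0.2,0]]' && python3 -m handwheel '[[0.8,0,0,0,0],[0.6,0,0,0,0],[0.6,0,0,0,0],[0.5,0,0,0,0],[0.5,0,0,0,0],[0.5,0,0,0,0]]' && python3 -m handwheel '[[0.5,0,0,2,0],[0.5,0,0,6,0],[0.5,0,0,12,0],[0.5,0,0,14,0],[0.5,0,0,14,0]]'; python3 - <<'E'
from h import *
im,d=imaging.capture("side"); 
for x in finder.cut_out("side","stick"): Q=world("side",d,x["region"]); print(x["p"],x["pixel"],np.percentile(Q,[5,50,95],axis=0).round(3).tolist())
print(blades("side",im,d))
E
```

```text
time_s: 13.1
tcp_pos: [0.5092, -0.1196, -0.0163]
eef_rot: [-180.0, 0.0, -139.5]
contact_force: [-3.4, 0.9, 8.5]
gripper_width: 0.0144
gripper_force: 25.0
time_s: 13.85
tcp_pos: [0.5091, -0.1196, -0.0171]
eef_rot: [180.0, -0.0, -139.5]
contact_force: [-0.3, 0.6, -0.5]
gripper_width: 0.0437
gripper_force: 0.0
time_s: 14.48
tcp_pos: [0.5103, -0.1195, 0.125]
eef_rot: [-179.9, 0.2, -139.5]
contact_force: [-0.6, 0.3, -1.1]
gripper_width: 0.0438
gripper_force: 0.0
0.89 [286.7, 230.3] [[0.457, -0.169, 0.014], [0.502, -0.129, 0.02], [0.559, -0.083, 0.022]]
0.45 [287.4, 220.7] [[0.439, -0.197, 0.009], [0.509, -0.112, 0.011], [0.579, -0.015, 0.013]]
(np.int64(250), np.float64(-19.923524467346297), array([ 1, 73,  2,  0,  0,  0,  7, 28,  0,  0,  0,  0, 37, 32,  0,  0,  0,
        0, 15,  8,  0,  0,  0,  0,  0, 46,  1,  0,  0,  0]))
```

The stick is flat on the board and released. The blades are at -164, -92, -20, 52 and 124°. I'll close the fingers and drop into the gap near -59° to push the -20° blade counter-clockwise.

```bash
python3 -m handwheel '[[1,0.5,-5,0,0],[1,1,-10,0,0],[1,1.6,-16,0,0],[1,2.3,-21,0,0],[1,2.3,-22.3,0,0],[1,2.3,-22.3,-5,0],[1,2.3,-22.3,-7,0],[1,2.3,-22.3,-7,0]]' && python3 -m handwheel '[[1,0,0,-2,0],[1,0,0,-3.5,0],[1,0,0,-4.2,0],[1,0,0,-4.2,0]]'; python3 - <<'E'
from h import *
im,d=imaging.capture("side"); c=im[180:340,200:400]; save("g5.png",cv2.resize(c,None,fx=4,fy=3.75,interpolation=cv2.INTER_CUBIC)); print(blades("side",im,d)[1])
E
```

```text
time_s: 15.58
tcp_pos: [0.53, -0.3415, 0.0501]
eef_rot: [179.7, -0.2, -139.5]
contact_force: [-0.3, 0.0, 1.2]
gripper_width: 0.0003
gripper_force: 0.0
time_s: 16.08
tcp_pos: [0.5319, -0.3425, 0.0108]
eef_rot: [180.0, -0.0, -139.5]
contact_force: [0.1, -0.4, 0.1]
gripper_width: 0.0003
gripper_force: 0.0
-18.100956489875554
```

View pics/g5.png

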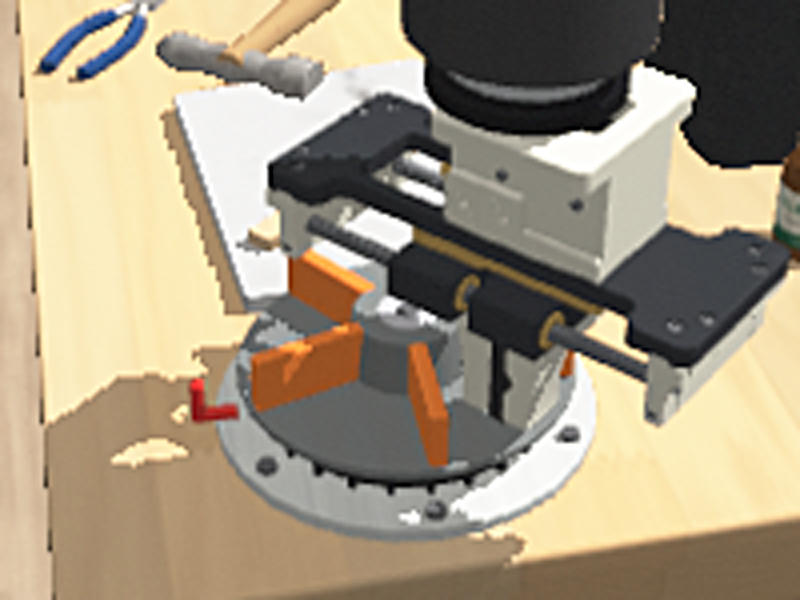

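The closed fingers are in the gap between the blades at (430,400) and (570,360), clear of both. Now the flick, then straight up.

```bash
python3 -m handwheel '[[1,0.8,0.8,0,0],[1,2,2,0,0],[1,3.2,3.2,0,0],[1,4.3,4.3,0,0],[1,4.3,4.3,6,0],[1,4.3,4.3,12,0],[1,4.3,4.3,14,0]]'; python3 - <<'E'
from h import *
for i in range(5):
    t=get_state()["time_s"]; im,d=imaging.capture("side"); print(round(t,2),blades("side",im,d)[:2])
E
```

```text
time_s: 17.0
tcp_pos: [0.5778, -0.2996, 0.1558]
eef_rot: [-179.7, 0.2, -139.4]
contact_force: [0.3, 0.3, -0.6]
gripper_width: 0.0004
gripper_force: 0.0
17.0 (np.int64(330), np.float64(33.43829661691011))
17.05 (np.int64(325), np.float64(-30.765080584426745))
17.1 (np.int64(313), np.float64(-23.206747629447623))
17.15 (np.int64(321), np.float64(-15.673282184464238))
17.2 (np.int64(313), np.float64(-8.322878391618215))
```

The impeller is coasting at about 2.6 rad/s. While it does, I'll move above the pointer side with the fingers opening and the closing line tangential.

```bash
python3 -m handwheel '[[0,-3,0.3,0,-10],[0,-7,0.6,0,-20],[0,-11,1,0,-30],[0,-13.2,1.2,0,-40],[0,-13.2,1.2,0,-42.5],[0,-13.2,1.2,0,-42.5],[0,-13.2,1.2,0,-42.5],[0,-13.2,1.2,0,-42.5]]'; for i in 1 2 3; do python3 -m handwheel '[[0,0,0,0,0],[0,0,0,0,0],[0,0,0,0,0],[0,0,0,0,0],[0,0,0,0,0],[0,0,0,0,0],[0,0,0,0,0],[0,0,0,0,0]]' | head -2; done; python3 - <<'E'
from h import *
for i in range(3):
    t=get_state()["time_s"]; im,d=imaging.capture("side"); print(round(t,2),blades("side",im,d)[:2])
E
```

```text
time_s: 18.25
tcp_pos: [0.4431, -0.2875, 0.1505]
eef_rot: [180.0, -0.1, 178.0]
contact_force: [0.2, 0.8, -1.1]
gripper_width: 0.0749
gripper_force: 0.0
time_s: 19.25
tcp_pos: [0.4431, -0.2876, 0.151]
time_s: 20.25
tcp_pos: [0.443, -0.2876, 0.151]
time_s: 21.25
tcp_pos: [0.4431, -0.2876, 0.151]
21.25 (np.int64(261), np.float64(28.058824813331757))
21.3 (np.int64(247), np.float64(28.359409057798594))
21.35 (np.int64(254), np.float64(28.520289075377228))
```

It has almost stopped, with a blade at 172.5° against the pointer at 177.8°. I'll straddle that blade and close gently to centre it.

```bash
python3 -m handwheel '[[0,0,0,-5,0],[0,0,0,-9,0],[0,0,0,-12,0],[0,0,0,-13.4,0],[0,0,0,-13.6,0],[0.5,0,0,-13.6,0],[0.8,0,0,-13.6,0],[0.8,0,0,-13.6,0]]' 5; python3 -m handwheel '[[0.8,0,0,0,0],[0.8,0,0,0,0],[0.85,0,0,0,0],[0.9,0,0,0,0],[1,0,0,0,0],[1,0,0,0,0],[1,0,0,0,0],[1,0,0,0,0]]' 5
```

```text
time_s: 22.4
tcp_pos: [0.4436, -0.2877, 0.0158]
eef_rot: [-180.0, 0.1, 178.0]
contact_force: [-0.1, 0.2, 0.3]
gripper_width: 0.0635
gripper_force: 0.0
time_s: 23.4
tcp_pos: [0.4431, -0.2877, 0.0149]
eef_rot: [-180.0, -0.0, 178.0]
contact_force: [0.8, -1.2, -0.3]
gripper_width: 0.0076
gripper_force: 5.0
```

```bash
python3 -m handwheel '[[1,0,0,0,0],[0.85,0,0,0,0],[0.7,0,0,0,0],[0.6,0,0,0,0],[0.6,0,0,0,0],[0.6,0,0,0,0],[0.6,0,0,0,0]]'; python3 -m handwheel '[[0.6,0,0,2,0],[0.6,0,0,6,0],[0.6,0,0,12,0],[0.6,0,0,18,0],[0.6,0,0,22,0],[0.6,0,0,22,0],[0.6,0,0,22,0],[0.6,0,0,22,0]]'; python3 - <<'E'
from h import *
for n in("side","side","top"):
    im,d=imaging.capture(n); print(n,blades(n,im,d)[:2])
    if n=="side":
        c=im[180:330,210:400]
        for x in finder.cut_out(n,"stick")[:1]: Q=world(n,d,x["region"]); print(x["p"],np.percentile(Q,[5,50,95],axis=0).round(3).tolist())
save("g6.png",cv2.resize(c,None,fx=4,fy=4,interpolation=cv2.INTER_CUBIC))
E
```

```text
time_s: 24.28
tcp_pos: [0.4431, -0.2876, 0.015]
eef_rot: [-180.0, -0.0, 178.0]
contact_force: [0.7, 0.1, 0.4]
gripper_width: 0.0353
gripper_force: 0.0
time_s: 25.28
tcp_pos: [0.4424, -0.2873, 0.2336]
eef_rot: [180.0, -0.1, 178.0]
contact_force: [0.9, -0.4, -0.5]
gripper_width: 0.0352
gripper_force: 0.0
side (np.int64(254), np.float64(33.57638252023847))
0.69 [[0.456, -0.168, 0.013], [0.501, -0.13, 0.02], [0.559, -0.082, 0.022]]
side (np.int64(257), np.float64(33.61720858965262))
0.74 [[0.456, -0.169, 0.014], [0.509, -0.124, 0.02], [0.561, -0.078, 0.022]]
top (np.int64(105), np.float64(34.650304592712345))
```

View pics/g6.png

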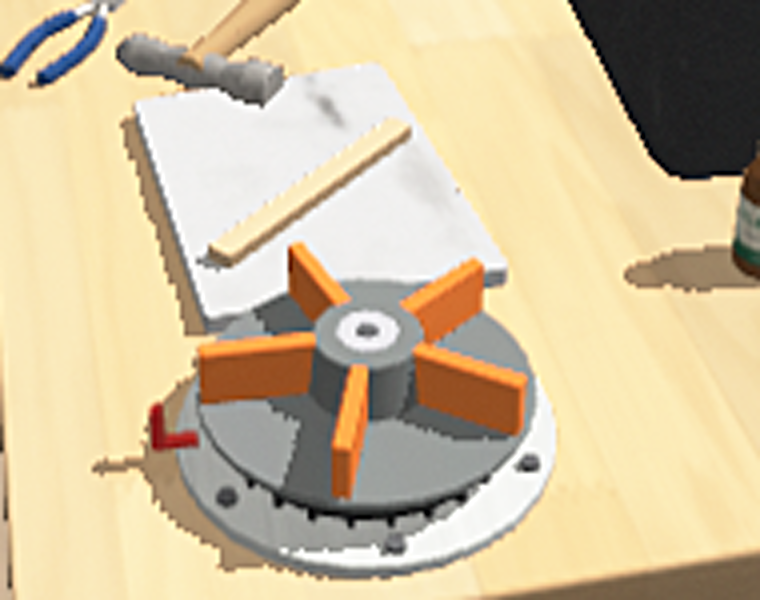

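The stick lies flat on the board and the blade at (205,370) lines up with the red pointer at (160,430). Blade angle is 177.6° and pointer 177.8°, and two readings show the impeller is at rest. Handing in.

```bash
python3 -c "
from plant import r
print(r.close_job())"
```

```text
the job is handed in; nothing more can be done
None
```

I handed the job in: the emery stick lies flat on the board, the impeller coasted untouched for about 4 s after the flick and now stands still with a blade within about 1° of the red pointer, and I kept the arm clear of the bottle and pliers; the hand-in gave no verdict.

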